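# Unhook the service cover of a wash-pump module

### The arm

A 7-joint arm with a two-finger parallel gripper is mounted at the origin on the work surface. World frame = base frame: x ahead of the robot, y to its left, z up, the work surface at z = 0. Lengths are in m, angles in rad, forces in N, time in s.
With the tool pointing down it reaches from about 0.425 to 0.875 m from the base axis. Payload 8.4 kg.
Tool frame: the origin (TCP) lies midway between the tips of the shut fingers; the grasp point (between the pads) lies 19 mm behind it; z points along the fingers, y is the direction in which the jaws open and shut (so a half turn about z gives the same grasp; the last joint's range is limited). The gripper opens to 85 mm and grips with 20 to 120 N. Pads are 22 mm wide; open, the fingers measure 114 mm over their backs; the gripper's body (76 mm by 85 mm) begins 54 mm behind the grasp point. The pads swing forward as they close: fully open they stand 13 mm farther back than shut.
Start: joints at [-1.199, 0.333, 0.04, 1.465, -0.013, 1.343, -0.059], TCP at [0.295, 0.579, 0.231] pointing down, gripper open.
Joint ranges: [-2.58, 2.58], [-0.38, 2.09], [-1.3, 1.39], [0.25, 2.4], [-1.5, 4.64], [0.08, 2.09], [-2.65, 2.65]. Speed limits (rad/s): [2.22, 2.22, 2.79, 2.79, 3.14, 3.14, 3.14].

### API

Orientations are given as a unit quaternion [w, x, y, z].
In Python, from rig import env gives the robot as it stands.
- The arm moves only by the tool move_arm, never from a script. Its argument "increments" is a list that holds one entry, the list of rows, each a list of 5 numbers: the finger opening in mm, from 0 to 85.4, then the shift along the tool's x, y, z in mm, then the turn about the tool's z in degrees. In form: [[[fingers, dx, dy, dz, yaw], ...]]. A call has 1 to 5 rows; each row is the pose to reach, as a shift and turn from the pose commanded when the call began, along the tool's axes at that moment; what a row does not reach only later rows make up. A row lasts 1/8 s, in which the tool goes at most 62.5 mm and 10.7 degrees, less where a joint would pass 70% of its speed; a pose out of reach is approached as far as the arm can. A call with a gripper value outside its range is refused whole. The fingers move at their own pace and stop on an object; "squeeze" is the grip in N (left out, the last holds). Time passes only in rows, so rows that repeat a pose let the fingers close. It gives the time, the measured TCP pose, the force and the opening at its end, in the units of the state.
- env.sense(): the state, without advancing time (a new reading comes with each control period).
- env.get_image(name): name is "scene" or "top" or "wrist"; returns (picture, depth): 384x512x3 uint8, blue, green, red; 384x512 float32, m along the optical axis (not along the pixel's ray), 0 where there is no reading.
- env.camera_params(name): a dict with "K" (3x3 intrinsics, pixels), "origin" and "orientation" of the camera in the world; the wrist camera has in their place "T_tool_cam" (4x4, takes a point from camera to tool coordinates, whose origin is the TCP and whose axes are the flange's). Camera axes: x right, y down, z forward; pixel columns grow to the right and rows downward; lengths in m; the calibration is good to about 2 mm. A picture is of the moment at which its call begins: read the wrist's pose just before it. camera_params takes no time and is no camera call.
- env.finish_job(): hands the job in, once; it reports no verdict.
The state is a dict: "time_s": time; "joint_pos": joint angles; "qvel": joint speeds; "effort": joint torques, N m; "tcp_pos": TCP position; "orientation": TCP orientation; "force": force on the tool from outside, world axes, zero at the start; "wrist_torque": the same for the moment, N m; "opening": finger opening in m.
Only numpy, scipy, OpenCV 4.12 (cv2) and the standard library are available. Lean on these libraries where they do the work, as an engineer would, in place of code of your own. Each camera call takes 0.05 s, during which the arm holds its last target.

### The job

Take the service cover off the sloped front of the pump module: slide it up the slope by its grip until its two keyhole slots come free of the headed studs, lift it off without forcing it, and set it down, not drop it, flat in the steel parts tray with its grip up. Leave the other things on the bench alone.

Things in the scene. Friction and masses are not known exactly. Their poses are not given: they have to be found in the camera images.
- module: White bench-top wash-pump module, 210 wide (its y), about 245 deep, fixed. Origin: on the bench, right below the middle of its sloped panel. z is up, x points level to its rear, the uphill way. The panel (170 long, 210 wide) rises at 30 degrees towards +x, its low edge 60 mm and high edge 145 mm above the bench.
- panel_mid (a point): Middle of the sloped panel's surface, 102.5 mm above the bench. Two steel headed studs stand square to the panel, 44 mm either side of its middle line: shank 5 mm diameter; head 11 mm diameter, 4 mm thick, its underside 6.2 mm above the panel. They do not move, but how far up the panel they sit differs by up to 8 mm either way from start to start and is not measured: feel for it.
- housing_top (a point): Top front edge, middle, of the pump housing behind the panel: an upright block from 80 to 170 mm along the module's x, 205 mm high. It blocks a gripper that comes straight down onto the cover's grip; come in square to the slope, tilted 30 degrees.
- cover: Loose aluminium cover lying on the panel, hung on the two studs: plate 100 (x) x 120 (y) x 4 thick, 0.17 to 0.35 kg. Origin: centre of its underside, at the start on panel_mid. x points up the slope, y across, z square out of the panel. Friction may hold it where it is. Pushed up the slope 19 to 35 mm it meets a hard stop: the shanks touch the low edge of the wide keyhole ends.
- grip_top (a point): Middle of the top of the cover's grip: a plain grey upright bar on the middle of the plate, 12 thick (cover x) x 50 long (cover y), 34 mm tall above the plate, its top 38 mm from the plate's underside. Its length runs across the slope. Only flat plate beside it, out to the stud heads 44 mm either way along y.
- keyhole_left (a point): Centre of the wide end of the keyhole at cover y = +44 mm, on the underside: 15 mm across, from cover x = -17.5 to -2.5 mm. From there a slot 7 mm wide runs up to x = +24.5. At the start the shank stands in the slot, at x between +4 and +20. The cover lifts freely, square to the slope, only with the heads in the wide ends: about 5 mm (3 to 7) back down from the hard stop; else the heads catch it.
- keyhole_right (a point): The same for the keyhole at cover y = -44 mm.
- tray: Open steel parts tray, fixed, outside 170 (its x) x 200 (its y) x 20 high, walls 4 mm. Origin: centre of its underside on the bench. Empty.
- tray_in (a point): Centre of the tray's inner floor, the level on which the cover's underside must lie. The cover fits in at any yaw if centred.
- bottle_a: Bystander: white plastic reagent bottle, 56 mm diameter, 130 high, loose. Origin: centre of the underside.
- bottle_b: Bystander: amber reagent bottle, 48 mm diameter, 100 high, loose. Origin: centre of the underside.
- cup: Bystander: white specimen cup, 60 mm diameter, 60 high, loose. Origin: centre of the underside.
- screwdriver: Bystander: screwdriver lying on the bench, loose. It lies along its x, handle to -x.
- tipbox: Bystander: blue pipette-tip box, 80 x 115 x 57 high, loose. Origin: centre of the underside.
Not all that is in view belongs to the job. Of the things that look like the cover, the larger one is meant.

How it is judged:
By the outcome, as a careful person would: the job done as asked, in the order asked, and still so for the second after the job is handed in, with the robot touching nothing.
It also fails if it takes over 45 s, if anything falls off the work surface, if the arm or the gripper's body presses on something with over 40 N, if the wrist force passes 120 N, or if a joint passes its speed limit or range.

## Working session

There is one attempt and no reset: what is moved stays moved. The work goes in short steps, Python scripts to look and compute and a tool call to move; the robot and the scene stay as the last step left them, time stands still between calls to the robot, and variables do not carry over. Pictures are saved under pics/ and viewed, and the job is handed in when it is done.

Besides the shell and the picture viewer there is one more tool, called as name(argument=value, ...) on one line, values as JSON. move_arm: Moves the arm, as the interface text tells. Its arguments: {"type":"object","properties":{"increments":{"type":"array"},"squeeze":{"type":"number"}},"required":["increments"]}

```bash
ls; mkdir -p pics; python3 - <<'E'
from rig import env
import cv2,numpy as np
s=env.sense();print(s)
for n in("scene","top"):
    im,d=env.get_image(n);cv2.imwrite(f"pics/{n}0.png",im);np.save(f"pics/{n}0.npy",d);print(n,env.camera_params(n))
print(env.camera_params("wrist"))
E
```

```text
pics
{'time_s': 0.0, 'joint_pos': array([-1.19921091,  0.33390706,  0.03986987,  1.46626346, -0.01343701,
        1.34328391, -0.05851436]), 'qvel': array([ 1.66718866e-05,  4.12011761e-04,  1.44490243e-03, -2.33627090e-04,
       -2.33632636e-04, -2.08018144e-03,  2.97270740e-03]), 'effort': array([ 1.33267690e-04, -6.58549047e+01,  1.36567399e+00, -4.05570567e+01,
        1.68778544e-02,  1.28073359e-02, -4.05244009e-05]), 'tcp_pos': array([0.29463936, 0.57888328, 0.2304275 ]), 'orientation': array([-1.51304554e-04,  2.33242383e-01,  9.72418302e-01, -7.83493892e-04]), 'force': array([0.54494756, 0.16124941, 0.09912648]), 'wrist_torque': array([-0.0009477 ,  0.01945644, -0.00991418]), 'opening': 0.08557319842757788}
scene {'K': array([[415.1424026 ,   0.        , 260.76087405],
       [  0.        , 415.1424026 , 192.70462383],
       [  0.        ,   0.        ,   1.        ]]), 'origin': array([ 1.008644  , -0.56368637,  1.10876488]), 'orientation': array([-0.28854476,  0.88814228,  0.34084018, -0.10850429])}
top {'K': array([[366.99635054,   0.        , 256.54990472],
       [  0.        , 366.99635054, 189.7524405 ],
       [  0.        ,   0.        ,   1.        ]]), 'origin': array([ 0.49313577, -0.0212769 ,  1.06228051]), 'orientation': array([ 0.02385138, -0.69698898,  0.71643726, -0.01884473])}
{'K': array([[267.13742874,   0.        , 256.88900316],
       [  0.        , 267.13742874, 191.55859718],
       [  0.        ,   0.        ,   1.        ]]), 'T_tool_cam': array([[ 1.51386597e-03, -9.58121080e-01, -2.86359395e-01,
         7.35539551e-02],
       [ 9.99998527e-01,  1.68215332e-03, -3.41678364e-04,
         1.17313486e-04],
       [ 8.09069650e-04, -2.86358456e-01,  9.58122216e-01,
        -1.43043033e-01],
       [ 0.00000000e+00,  0.00000000e+00,  0.00000000e+00,
         1.00000000e+00]])}
```

View pics/scene0.png

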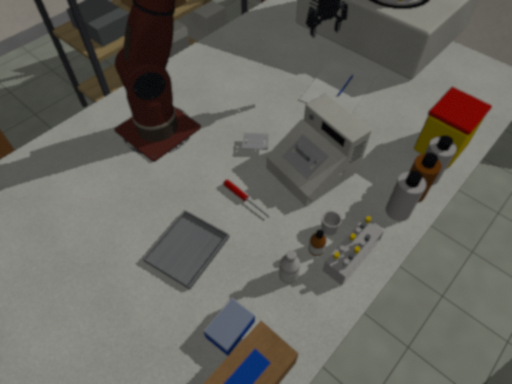

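View pics/top0.png

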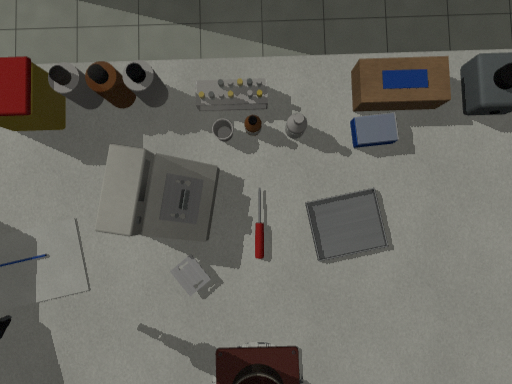

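The pictures show the pump module (top 160,195; scene 318,150) with a grey cover and bar on its slope (top 182,198). A small loose plate lies on the bench (top 193,275; scene 255,142). The tray is at top 347,225. The cover candidates are these two plates, and the larger one hung on the slope fits the description. I'll confirm that in enlarged crops and measure.

```bash
cat > h.py <<'E'
import numpy as np,cv2
from scipy.spatial.transform import Rotation as R
def rot(q): return R.from_quat([q[1],q[2],q[3],q[0]]).as_matrix()
def cloud(p,d):
    K=p["K"];v,u=np.mgrid[:d.shape[0],:d.shape[1]]
    c=np.stack([(u-K[0,2])/K[0,0]*d,(v-K[1,2])/K[1,1]*d,d],-1)
    return c@rot(p["orientation"]).T+p["origin"]
def proj(p,X):
    c=(np.asarray(X)-p["origin"])@rot(p["orientation"]);K=p["K"]
    return c[...,:2]/c[...,2:]*[K[0,0],K[1,1]]+[K[0,2],K[1,2]]
E
python3 - <<'E'
from h import *
from rig import env
a=cv2.imread("pics/top0.png")[130:310,90:290];b=cv2.imread("pics/scene0.png")[70:210,220:380]
cv2.imwrite("pics/a.png",cv2.resize(a,None,fx=3.3,fy=3.3,interpolation=cv2.INTER_CUBIC))
cv2.imwrite("pics/b.png",cv2.resize(b,None,fx=4,fy=4,interpolation=cv2.INTER_CUBIC))
p=env.camera_params("top");d=np.load("pics/top0.npy");P=cloud(p,d)
for n,(u,v) in dict(panel=(160,180),pan2=(207,210),grip=(183,199),hous=(145,190),back=(120,190),decoy=(186,275),tray=(347,225),bench=(300,300),sdr=(260,240)).items(): print(n,P[v,u].round(4))
# fit slope plane
reg=P[165:235,150:213].reshape(-1,3);z=reg[:,2]
reg=reg[(z>.06)&(z<.15)]
for i in range(6):
    A=np.c_[reg[:,:2],np.ones(len(reg))];c=np.linalg.lstsq(A,reg[:,2],rcond=None)[0];r=reg[:,2]-A@c
    reg=reg[abs(r)<max(.003,1.5*r.std())]
print("plane",c,len(reg),"slope deg",np.degrees(np.arctan(np.hypot(*c[:2]))),"dir",np.degrees(np.arctan2(c[1],c[0])))
E
```

```text
panel [0.5807 0.2285 0.137 ]
pan2 [0.5022 0.1206 0.0678]
grip [0.531  0.1711 0.1359]
hous [0.5545 0.2585 0.164 ]
back [0.5532 0.3035 0.2076]
decoy [0.324  0.1874 0.0328]
tray [ 0.4488 -0.2712  0.0037]
bench [ 0.2402 -0.1295  0.0017]
sdr [ 0.4146 -0.0206  0.0279]
plane [ 0.10079792  0.56118675 -0.05062913] 2630 slope deg 29.6903760892611 dir 79.81735859113681
```

View pics/a.png

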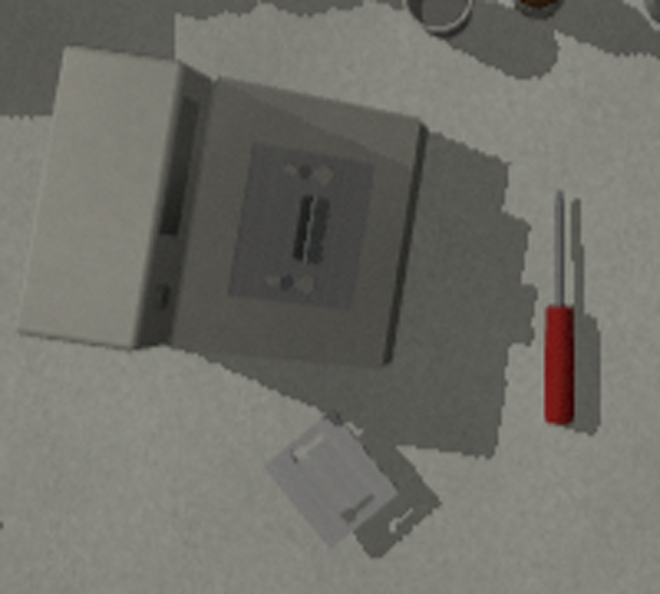

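View pics/b.png

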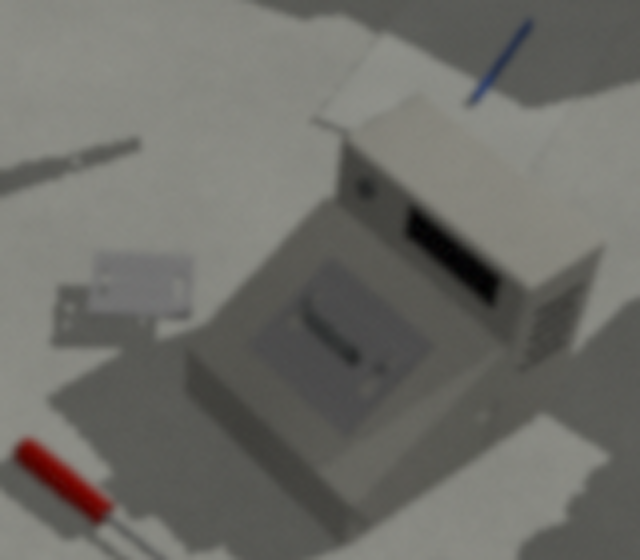

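The crop confirms it: the larger plate with the bar and two studs is the cover on the slope (bar at crop 311,228, which is top 184,199). The small plate at top 190,275 is the lookalike on the bench.

Moves only allow shifts and yaw, so the tool stays vertical. I'll therefore grip the bar on its two 50 mm-apart end faces, which are vertical despite the slope. Next I'll measure more precisely.

```bash
python3 - <<'E'
from h import *
from rig import env
def ray(p,uv,z):
    K=p["K"];r=rot(p["orientation"])@np.array([(uv[0]-K[0,2])/K[0,0],(uv[1]-K[1,2])/K[1,1],1]);o=p["origin"]
    return (o+r*(z-o[2])/r[2])
p=env.camera_params("top");q=env.camera_params("scene")
f=lambda x,y:(90+(x+.5)/3.3-.5,130+(y+.5)/3.3-.5)
g=lambda x,y:(220+(x+.5)/4-.5,70+(y+.5)/4-.5)
L=[ray(p,f(424,122),.06),ray(p,f(387,362),.06)]
L2=[ray(q,g(346,508),.06),ray(q,g(188,350),.06)]
H=[ray(p,f(*c),.205) for c in((180,62),(133,348))]
H2=[ray(q,g(*c),.205) for c in((527,293),(343,137))]
for n,e in(("low top",L),("low scene",L2),("hous top",H),("hous scene",H2)):
    e=np.array(e);dd=e[0]-e[1];a=np.degrees(np.arctan2(dd[1],dd[0]));print(n,e.round(4).tolist(),"len",np.linalg.norm(dd).round(4),"yaw",round(a+90,1) if a<0 else round(a+90,1),"mid",e.mean(0).round(4))
E
```

```text
low top [[0.6204, 0.0888, 0.06], [0.4226, 0.1235, 0.06]] len 0.2008 yaw 80.1 mid [0.5215 0.1061 0.06  ]
low scene [[0.6188, 0.0873, 0.06], [0.4213, 0.126, 0.06]] len 0.2013 yaw 78.9 mid [0.52   0.1066 0.06  ]
hous top [[0.6501, 0.2467, 0.205], [0.4474, 0.2817, 0.205]] len 0.2057 yaw 80.2 mid [0.5488 0.2642 0.205 ]
hous scene [[0.6512, 0.2396, 0.205], [0.4463, 0.2806, 0.205]] len 0.2089 yaw 78.7 mid [0.5487 0.2601 0.205 ]
```

```bash
python3 - <<'E'
from h import *
from rig import env
from scipy.optimize import minimize
p=env.camera_params("top");P=cloud(p,np.load("pics/top0.npy"));q=env.camera_params("scene");Q=cloud(q,np.load("pics/scene0.npy"))
S=np.r_[P.reshape(-1,3),Q.reshape(-1,3)]
# grip top points: height over panel fit
for yaw in (80,):
    pass
A=P[190:208,176:192];print((A[...,2]*1000).astype(int))
E
```

```text
[[ 115  115  117  115  112  112  119  126  133  140  139  135  137  130
    97   96]
 [ 120  115  114  111  108  115  118  128  133  142  139  135  138  135
    98   96]
 [ 115  117  114  109  113  113  124  129  136  140  140  137  134  132
   100   95]
 [ 115  113  116  113  110  114  122  128  135  140  142  137  134  133
    99   94]
 [ 114  115  112  110  110  114  122  129  139  140  139  136  136   96
    97   95]
 [ 115  116  113  114  110  118  122  130  137  138  138  138  138   98
    97   95]
 [ 116  116  113  114  108  118  123  132  137  138  137  133  137   97
    93   97]
 [ 113  112  112  109  112  122  125  136  141  139  135  138  136  100
    98   96]
 [ 119  116  110  110  114  122  130  136  138  139  138  134  132   97
    95   95]
 [ 112  115  113  111  113  122  131  135  140  138  138  136  134  101
    95   93]
 [ 114  112  111  110 1062  122  130  138  139  140  137  137   93   98
    95   95]
 [ 113  113  111  109  119  125  129  135  140  138  134  134   98   98
    93   93]
 [ 115  112  112  110  118  125  135  140  139  139  133  133   98   95
    96   94]
 [ 112  114  113  114  121  125  138  141  138  139  140  134   96   94
    95   93]
 [ 112  110  109  113  116  127  135  140  139  138  139  133   99   95
    98   95]
 [ 114  114  110  117  123  129  137  138  137  137  135  132   94   93
    95   93]
 [ 110  109  111  115  123  130  135  138  139  139  133   98   98   97
    97   90]
 [ 112  110  112  116  122  129  137  139  138  138  135   97   99   93
    94   96]]
```

```bash
python3 - <<'E'
from h import *
from rig import env
p=env.camera_params("top");P=cloud(p,np.load("pics/top0.npy"));q=env.camera_params("scene");Q=cloud(q,np.load("pics/scene0.npy"))
th=np.radians(79.7);ex=np.array([np.cos(th),np.sin(th),0]);ey=np.array([-np.sin(th),np.cos(th),0])
o=np.array([.534,.181,0]);n=np.array([-.5,0,.8660])
for nm,C in(("top",P),("scene",Q)):
    X=C.reshape(-1,3)-o; M=np.c_[X@ex,X@ey,X[:,2]]
    h=(M-[0,0,.1025])@np.array([-.5,0,.866]); s=(M-[0,0,.1025])@np.array([.866,0,.5])
    near=(abs(s)<.08)&(abs(M[:,1])<.1)
    pl=near&(abs(h)<.012)&((abs(s)>.055)|(abs(M[:,1])>.065)); print(nm,"panel h",np.median(h[pl]),pl.sum(),"cover h",np.median(h[(abs(s)<.045)&(abs(M[:,1])<.035)&(abs(s)>.015)&(h<.01)]))
    k=near&(h>.03)&(h<.045); print(" griptop n",k.sum(),"h",np.median(h[k]),"s",np.percentile(s[k],[2,50,98]),"y",np.percentile(M[k,1],[1,50,99]))
    # grip yaw
    c=np.cov(M[k][:,:2].T);w,V=np.linalg.eigh(c);print(" axis",V[:,1], "xyz",C.reshape(-1,3)[k].mean(0))
    t=near=(abs(s)<.15)&(abs(M[:,1])<.12)&(M[:,2]<.003)
# tray
r=P[...,:];m=(P[...,2]>.012)&(P[...,2]<.03);m[:, :295]=0;m[:,400:]=0;m[:180]=0;m[275:]=0
pts=P[m];rc=cv2.minAreaRect((pts[:,:2]*1000).astype(np.float32));print("tray",rc,np.median(pts[:,2]))
E
```

```text
top panel h 0.0010159527588135301 2514 cover h 0.005000701425681826
 griptop n 110 h 0.038906402300270766 s [-0.0038388   0.00379594  0.00869466] y [-0.02369982 -0.0001305   0.02440701]
 axis [4.25722388e-04 9.99999909e-01] xyz [0.53098026 0.16510189 0.13731947]
scene panel h 0.0004749714326707078 1561 cover h 0.004108230077229267
 griptop n 58 h 0.037999123979320294 s [-0.00523792  0.00057004  0.00618111] y [-0.02166796  0.00190638  0.02704876]
 axis [-0.00687531  0.99997636] xyz [0.52852792 0.16317592 0.13553725]
tray ((453.1241149902344, -265.8064880371094), (169.88214111328125, 200.80299377441406), 10.505960464477539) 0.02112988558117257
```

Two cameras agree on these measurements:
- **Module yaw:** 79.7°
- **Grip top:** about (0.530, 0.164, 0.136), which matches its expected height
- **Tray:** centre (0.453, -0.266), 170×201, yaw 10.5°

I'll raise the arm and travel over the housing.

move_arm(increments=[[[85, -40, -26, -40, 9], [85, -90, -59, -40, 19], [85, -140, -92, -40, 28], [85, -190, -125, -40, 37], [85, -240, -157, -40, 46]]], squeeze=40)

```text
time_s: 0.72
tcp_pos: [0.4381, 0.3285, 0.2711]
orientation: [-0.0, 0.597, 0.802, -0.0]
force: [1.1, -0.2, -0.7]
opening: 0.0852
```

move_arm(increments=[[[85, -50, 11, 0, 9], [85, -100, 22, 0, 18], [85, -150, 33, 0, 27.3], [85, -182, 42, 0, 27.3], [85, -182, 42, 0, 27.3]]])

```text
time_s: 1.35
tcp_pos: [0.532, 0.1656, 0.2711]
orientation: [0.0, 0.769, 0.639, -0.0]
force: [-1.2, 0.7, 0.9]
opening: 0.0854
```

```bash
cat >> h.py <<'E'
def wrist(env):
    s=env.sense();im,d=env.get_image("wrist");p=dict(env.camera_params("wrist"));T=p["T_tool_cam"]
    Rt=rot(s["orientation"]);p["origin"]=s["tcp_pos"]+Rt@T[:3,3];q=R.from_matrix(Rt@T[:3,:3]).as_quat()
    p["orientation"]=q[[3,0,1,2]];return s,im,d,p
E
python3 - <<'E'
from h import *
from rig import env
s,im,d,p=wrist(env);cv2.imwrite("pics/w1.png",im)
print(s["tcp_pos"],s["orientation"],s["joint_pos"].round(2),s["force"])
C=cloud(p,d)
th=np.radians(79.7);ex=np.array([np.cos(th),np.sin(th),0]);ey=np.array([-np.sin(th),np.cos(th),0])
X=C.reshape(-1,3)-[.534,.181,0]; M=np.c_[X@ex,X@ey,X[:,2]-.1025]
h=M@[-.5,0,.866]; s_=M@[.866,0,.5]
k=(abs(s_)<.08)&(abs(M[:,1])<.1)&(h>.03)&(h<.045);ok=d.reshape(-1)>0.02
k&=ok
print(k.sum(),"h",np.median(h[k]),"s",np.percentile(s_[k],[2,50,98]),"y",np.percentile(M[k,1],[1,50,99]))
c=np.cov(M[k][:,:2].T);w,V=np.linalg.eigh(c);print(V[:,1])
E
```

```text
[0.53200448 0.16557767 0.27112856] [ 4.24393354e-04  7.69209973e-01  6.38995873e-01 -3.34813338e-04] [-0.79  0.12  0.46  1.65 -0.05  1.38 -0.51] [-1.18425251  0.71178531  0.89387417]
558 h 0.03661493098215799 s [-0.00229208  0.00652929  0.00947103] y [-0.02292222  0.00171868  0.0257408 ]
[0.00100531 0.99999949]
```

View pics/w1.png

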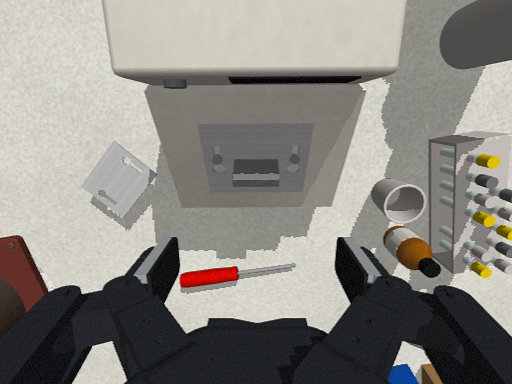

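The wrist view shows the bar (top face at 233–280, 175–186) with a stud on each side (218,158 and 294,158), and the yaw is aligned. I'll descend partway.

move_arm(increments=[[[64, 0, -1, 50, 0], [64, 0, -1, 100, 0], [64, 0, -1, 110, 0], [64, 0, -1, 110, 0]]])

```text
time_s: 1.9
tcp_pos: [0.5298, 0.1698, 0.1619]
orientation: [-0.0, 0.767, 0.641, -0.0]
force: [0.4, 0.5, -0.3]
opening: 0.0639
```

```bash
python3 - <<'E'
from h import *
from rig import env
s,im,d,p=wrist(env);cv2.imwrite("pics/w2.png",im)
th=np.radians(79.7);ex=np.array([np.cos(th),np.sin(th),0]);ey=np.array([-np.sin(th),np.cos(th),0])
X=s["tcp_pos"]-[.534,.181,0];print(s["tcp_pos"],X@ex,X@ey,s["force"],s["opening"],rot(s["orientation"]).round(3)[:,:2].T)
E
```

```text
[0.52983509 0.16978835 0.1619317 ] -0.011775667909805575 0.0020931298979672015 [ 0.35418502  0.50435215 -0.28954751] 0.06389454120245147 [[ 0.177  0.984 -0.   ]
 [ 0.984 -0.177 -0.   ]]
```

View pics/w2.png

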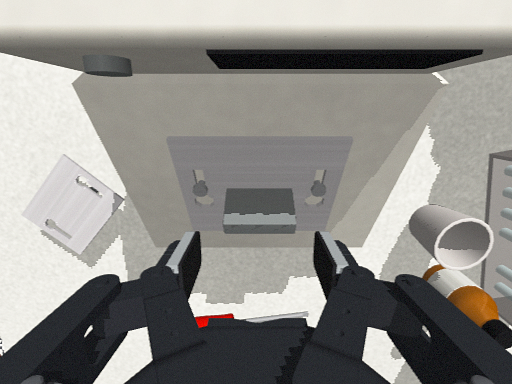

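The bar (223–295, 190–230) sits between the pads and is centred within about 1 mm. I'll descend to grasp height.

move_arm(increments=[[[64, 0, 1, 25, 0], [64, 0, 1, 40, 0], [64, 0, 1, 48, 0], [64, 0, 1, 48, 0]]])

```text
time_s: 2.45
tcp_pos: [0.531, 0.1688, 0.1135]
orientation: [0.0, 0.768, 0.641, -0.0]
force: [1.3, -0.1, 0.6]
opening: 0.0637
```

```bash
python3 - <<'E'
from h import *
from rig import env
s,im,d,p=wrist(env);cv2.imwrite("pics/w3.png",im)
im,d=env.get_image("scene");cv2.imwrite("pics/s3.png",cv2.resize(im[70:210,220:380],None,fx=4,fy=4))
print(s["tcp_pos"],s["force"])
E
```

```text
[0.53098519 0.16878779 0.11348512] [ 1.31883152 -0.08331134  0.59265564]
```

View pics/w3.png

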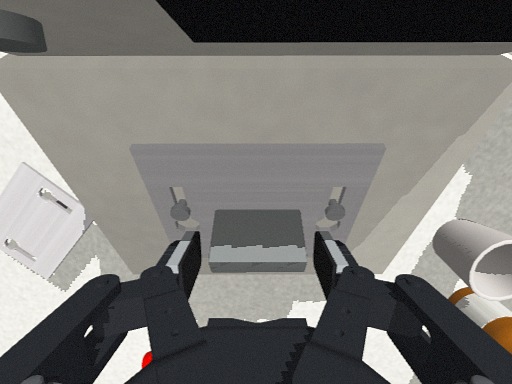

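View pics/s3.png

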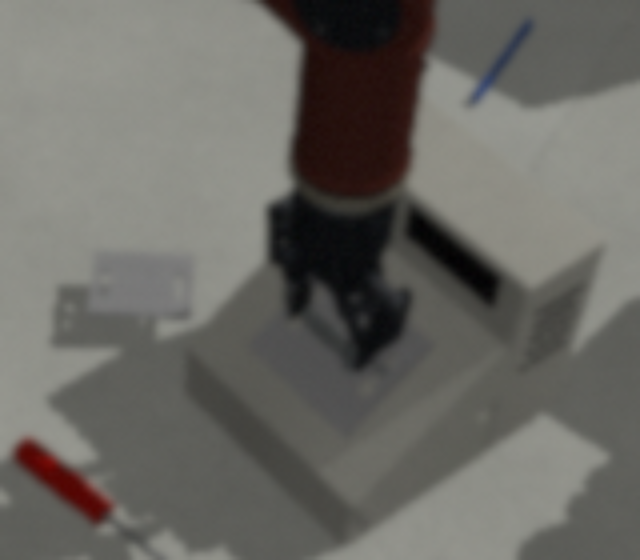

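The pads straddle the bar (bar top 208–306, rows 245–262), and the fingers clear the stud heads. I'll close now.

move_arm(increments=[[[40, 0, 0, 0, 0], [40, 0, 0, 0, 0], [40, 0, 0, 0, 0], [40, 0, 0, 0, 0]]], squeeze=45)

```text
time_s: 3.05
tcp_pos: [0.5314, 0.1688, 0.1142]
orientation: [0.0, 0.768, 0.641, 0.001]
force: [-2.1, 0.1, 6.2]
opening: 0.049
```

```bash
python3 - <<'E'
from h import *
from rig import env
s,im,d,p=wrist(env);cv2.imwrite("pics/w4.png",im)
print(s["tcp_pos"],s["force"],s["wrist_torque"],s["opening"])
E
```

```text
[0.53138112 0.16882817 0.11421403] [-2.12965726  0.05763751  6.18164213] [-0.18350452  0.35681283  0.02238301] 0.04899812347852067
```

View pics/w4.png

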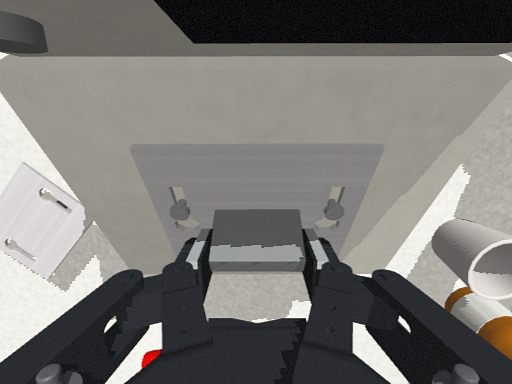

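Gripped at 49 mm, with about 6 N vertical preload from the pad swing. I'll slide 15 mm up the slope while easing that preload.

move_arm(increments=[[[40, 0, 0, -0.7, 0], [40, 4.3, 0, -3.2, 0], [40, 8.7, 0, -5.7, 0], [40, 13, 0, -8.2, 0], [40, 13, 0, -8.2, 0]]])

```text
time_s: 3.72
tcp_pos: [0.5335, 0.182, 0.122]
orientation: [-0.0, 0.767, 0.641, 0.0]
force: [-3.0, -2.3, 3.6]
opening: 0.049
```

```bash
python3 - <<'E'
from h import *
from rig import env
s=env.sense()
print(s["tcp_pos"],s["force"],s["wrist_torque"],s["opening"])
E
```

```text
[0.53348217 0.18199862 0.12195809] [-2.95654244 -2.30746988  3.56732147] [-0.52502528  0.35966614 -0.11588915] 0.04899390069306123
```

Sliding freely. From here I'll go in finer steps and feel for the stop.

move_arm(increments=[[[40, 1.3, 0, -0.75, 0], [40, 2.6, 0, -1.5, 0], [40, 3.5, 0, -2, 0], [40, 4.3, 0, -2.5, 0], [40, 5.2, 0, -3, 0]]])

```text
time_s: 4.35
tcp_pos: [0.5342, 0.1862, 0.1244]
orientation: [0.0, 0.768, 0.641, -0.0]
force: [-1.3, -4.3, -0.2]
opening: 0.0491
```

move_arm(increments=[[[40, 0.9, 0, -0.5, 0], [40, 1.7, 0, -1, 0], [40, 2.6, 0, -1.5, 0]]])

```text
time_s: 4.72
tcp_pos: [0.5346, 0.1887, 0.1259]
orientation: [0.0, 0.768, 0.641, -0.0]
force: [-0.8, -6.7, -2.1]
opening: 0.0487
```

move_arm(increments=[[[40, 0.9, 0, -0.5, 0], [40, 0.9, 0, -0.5, 0]]])

```text
time_s: 4.97
tcp_pos: [0.5346, 0.1888, 0.126]
orientation: [0.0, 0.768, 0.641, -0.001]
force: [-1.3, -6.4, -2.5]
opening: 0.0491
```

move_arm(increments=[[[40, 0.9, 0, -0.5, 0], [40, 0.9, 0, -0.5, 0]]])

```text
time_s: 5.22
tcp_pos: [0.5346, 0.1889, 0.1261]
orientation: [0.001, 0.768, 0.64, -0.002]
force: [-0.9, -9.1, -5.3]
opening: 0.0488
```

It has stopped: the TCP stalled at (0.5346, 0.1889, 0.126) and force is building, about 23 mm up. I'll back off about 5 mm from there.

move_arm(increments=[[[40, -3.5, 0, 2, 0], [40, -6.3, 0, 3.6, 0], [40, -6.3, 0, 3.6, 0], [40, -6.3, 0, 3.6, 0]]])

```text
time_s: 5.72
tcp_pos: [0.5345, 0.1858, 0.1242]
orientation: [0.0, 0.767, 0.641, 0.001]
force: [-0.1, 0.3, 4.9]
opening: 0.0491
```

```bash
python3 - <<'E'
from h import *
from rig import env
s,im,d,p=wrist(env);cv2.imwrite("pics/w5.png",im);cv2.imwrite("pics/w5c.png",cv2.resize(im[130:290,120:400],None,fx=2.8,fy=2.8,interpolation=cv2.INTER_CUBIC))
print(s["tcp_pos"],s["force"],s["wrist_torque"],s["opening"])
E
```

```text
[0.53450614 0.18575779 0.12415318] [-0.06437303  0.33597011  4.91508878] [-0.00549392 -0.08478762  0.03969377] 0.04905269582045636
```

View pics/w5c.png

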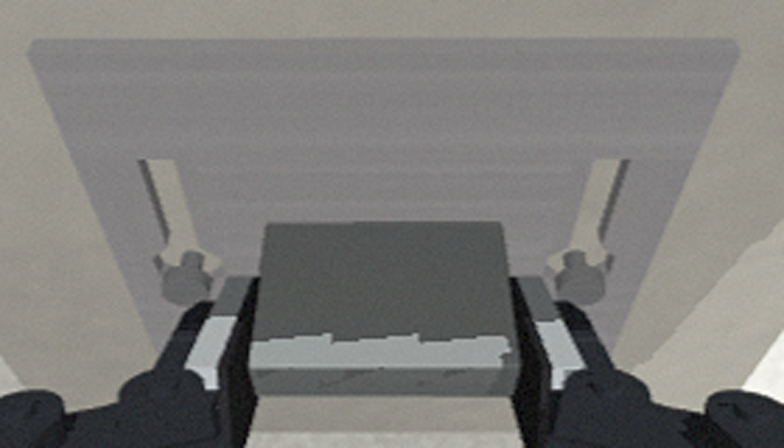

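The heads are at the wide ends (crop 188,280 and 580,280), and 3.7 mm has been backed off so far. I'll add about 1.2 mm, then start a gentle lift square to the slope.

move_arm(increments=[[[40, -1.4, 0, 0.2, 0], [40, -1.4, 0, 0.2, 0]]])

```text
time_s: 6.02
tcp_pos: [0.5333, 0.1834, 0.1228]
orientation: [-0.0, 0.768, 0.641, -0.0]
force: [-0.7, 0.9, -1.6]
opening: 0.049
```

move_arm(increments=[[[40, -0.5, 0, -0.9, 0], [40, -1, 0, -1.7, 0], [40, -1, 0, -1.7, 0]]])

```text
time_s: 6.4
tcp_pos: [0.5332, 0.1823, 0.1248]
orientation: [-0.0, 0.768, 0.641, -0.0]
force: [0.1, 0.6, -3.5]
opening: 0.0489
```

Lifted about 2 mm with roughly the cover's weight on the wrist, but it sits 6.5 mm below the stop. I'll nudge 1.5 mm uphill, then lift on.

move_arm(increments=[[[40, 1.3, 0, -0.8, 0], [40, 1.3, 0, -0.8, 0], [40, 1.3, 0, -0.8, 0]]])

```text
time_s: 6.78
tcp_pos: [0.5336, 0.1837, 0.1257]
orientation: [0.0, 0.768, 0.641, -0.0]
force: [0.7, -0.3, -3.2]
opening: 0.0489
```

move_arm(increments=[[[40, -0.8, 0, -1.4, 0], [40, -1.5, 0, -2.6, 0], [40, -2, 0, -3.5, 0]]])

```text
time_s: 7.15
tcp_pos: [0.5334, 0.1817, 0.1294]
orientation: [0.0, 0.768, 0.641, 0.0]
force: [0.9, -0.2, -2.8]
opening: 0.0491
```

Free: 6.6 mm off the panel at 4.6 mm below the stop, and the force stays at about the cover's weight. Continuing square out.

move_arm(increments=[[[40, -1.5, 0, -2.6, 0], [40, -3, 0, -5.2, 0], [40, -6, 0, -10.4, 0], [40, -10, 0, -17.3, 0], [40, -14, 0, -24, 0]]])

```text
time_s: 7.78
tcp_pos: [0.5309, 0.1676, 0.1539]
orientation: [0.0, 0.768, 0.641, 0.0]
force: [-1.1, -1.4, -3.4]
opening: 0.049
```

```bash
python3 - <<'E'
from h import *
from rig import env
s,im,d,p=wrist(env);cv2.imwrite("pics/w6.png",im)
im,d=env.get_image("scene");cv2.imwrite("pics/s6.png",cv2.resize(im[40:210,200:400],None,fx=3.5,fy=3.5))
print(s["tcp_pos"],s["force"],s["wrist_torque"],s["opening"])
E
```

```text
[0.53086221 0.16756045 0.15386888] [-1.08766814 -1.42720087 -3.38512811] [-0.03249955 -0.02649841  0.02342298] 0.048971692328961654
```

View pics/w6.png

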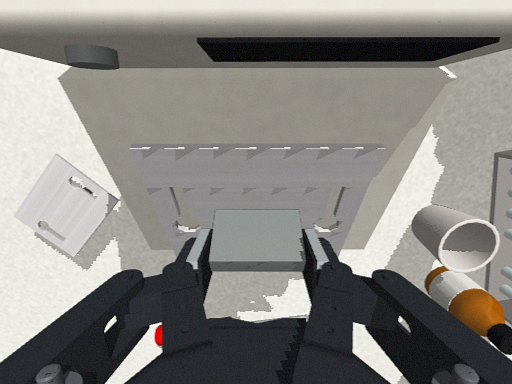

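View pics/s6.png

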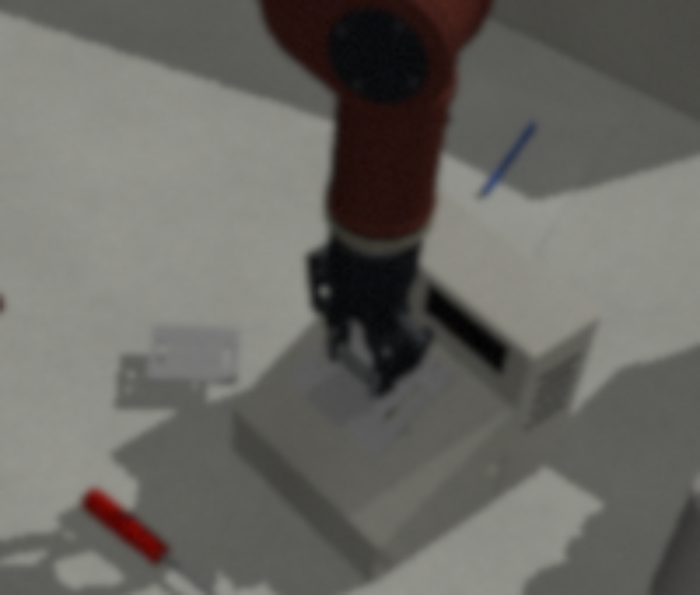

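The cover is clear of the studs and held at its 30° tilt. The wrist view shows no shift against the bar, and the load is about 3.4 N. I'll raise it and carry it to the tray.

move_arm(increments=[[[40, -15, 0, -26, 0], [40, -35, 0, -60, 0], [40, -65, 0, -90, 0], [40, -100, 0, -100, 0], [40, -140, 0, -100, 0]]])

```text
time_s: 8.5
tcp_pos: [0.5061, 0.0295, 0.2542]
orientation: [0.0, 0.767, 0.641, 0.001]
force: [0.9, -0.2, -2.8]
opening: 0.0489
```

move_arm(increments=[[[40, -40, 0, 0, -4], [40, -80, 0, 0, -8], [40, -120, 0, 0, -12], [40, -160, 0, 0, -16], [40, -200, 0, 0, -20.8]]])

```text
time_s: 9.12
tcp_pos: [0.4697, -0.1678, 0.2533]
orientation: [0.0, 0.638, 0.77, 0.0]
force: [0.4, 0.3, -2.7]
opening: 0.0489
```

move_arm(increments=[[[40, -40, -14, 0, 0], [40, -75, -28, 0, 0], [40, -92, -34, 0, 0], [40, -92, -34, 50, 0], [40, -92, -34, 80, 0]]])

```text
time_s: 9.75
tcp_pos: [0.4528, -0.2631, 0.1715]
orientation: [-0.001, 0.639, 0.769, -0.0]
force: [0.1, 0.1, -3.0]
opening: 0.0487
```

```bash
python3 - <<'E'
from h import *
from rig import env
s,im,d,p=wrist(env);cv2.imwrite("pics/w7.png",im)
im,d=env.get_image("scene");cv2.imwrite("pics/s7.png",cv2.resize(im[150:320,90:290],None,fx=3.5,fy=3.5))
print(s["tcp_pos"],s["force"],s["opening"])
C=cloud(p,d) if False else None
E
```

```text
[ 0.45284238 -0.26309495  0.17150123] [ 0.1451135   0.12749426 -2.98688241] 0.048731694637817353
```

View pics/w7.png

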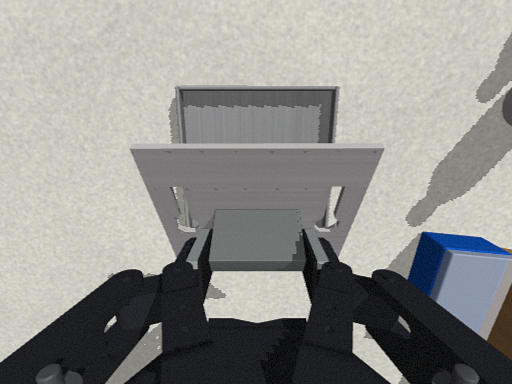

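View pics/s7.png

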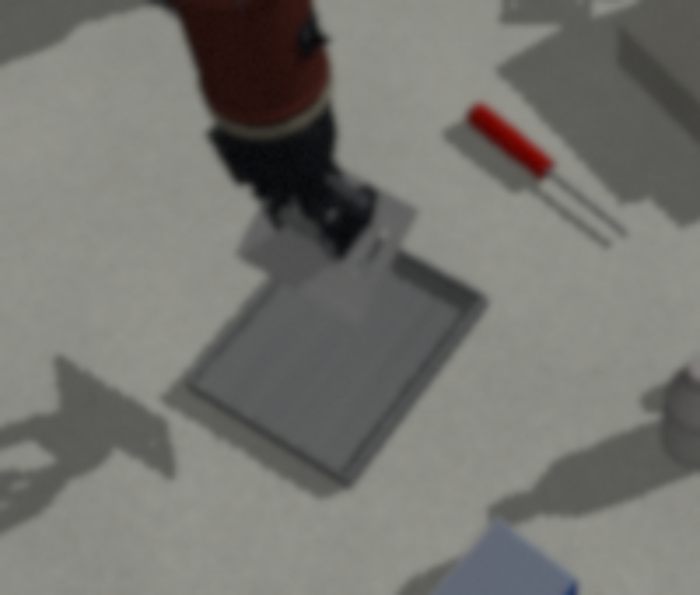

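The plate is over the tray (tray inner columns 178–337, centred), with its uphill edge high and its bar held. I'll lower it 20 mm short of centre along tool x, so the low edge touches first and the plate can be rolled flat about that edge.

move_arm(increments=[[[40, -10, 0, 40, 0], [40, -22, 0, 80, 0], [40, -22, 0, 110, 0], [40, -22, 0, 121, 0], [40, -22, 0, 121, 0]]])

```text
time_s: 10.48
tcp_pos: [0.4581, -0.2849, 0.053]
orientation: [0.0, 0.639, 0.769, 0.0]
force: [-0.0, 0.4, -2.5]
opening: 0.0487
```

move_arm(increments=[[[40, 0, 0, 2, 0], [40, 0, 0, 4, 0]]])

```text
time_s: 10.72
tcp_pos: [0.4584, -0.285, 0.0493]
orientation: [0.001, 0.639, 0.769, 0.001]
force: [0.9, -0.1, -3.3]
opening: 0.0486
```

move_arm(increments=[[[40, 0, 0, 2, 0], [40, 0, 0, 4, 0], [40, 0, 0, 4, 0]]])

```text
time_s: 11.1
tcp_pos: [0.4574, -0.2848, 0.0441]
orientation: [-0.0, 0.639, 0.769, -0.0]
force: [0.3, 0.1, -2.9]
opening: 0.0487
```

move_arm(increments=[[[40, 0, 0, 2, 0], [40, 0, 0, 4, 0], [40, 0, 0, 4, 0]]])

```text
time_s: 11.48
tcp_pos: [0.4576, -0.2848, 0.0405]
orientation: [-0.0, 0.639, 0.769, 0.0]
force: [-1.3, 2.4, 3.7]
opening: 0.049
```

The low edge touched the floor at TCP z of about 0.041, as predicted. I'll ease the grip and roll the cover flat about that edge.

move_arm(increments=[[[40, 2, 0, 1.5, 0], [40, 4.3, 0, 3, 0], [40, 8, 0, 6, 0], [40, 8, 0, 6, 0]]], squeeze=25)

```text
time_s: 11.98
tcp_pos: [0.4563, -0.2773, 0.035]
orientation: [0.0, 0.639, 0.769, 0.0]
force: [-4.0, 2.3, 10.8]
opening: 0.0489
```

```bash
python3 - <<'E'
from h import *
from rig import env
s,im,d,p=wrist(env);cv2.imwrite("pics/w8.png",im)
print(s["tcp_pos"],s["force"],s["wrist_torque"],s["opening"])
E
```

```text
[ 0.45628562 -0.27732031  0.03495439] [-4.0273386   2.34077963 10.80990415] [ 0.18141339  0.92038945 -0.03121957] 0.04885710208370837
```

View pics/w8.png

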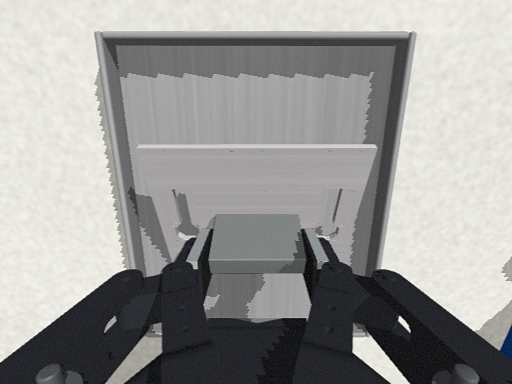

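It is pivoting in the pads: the upper edge narrowed from 132–383 to 138–376. The force is moderate at 11 N, so I'll continue.

move_arm(increments=[[[40, 1.7, 0, 1.7, 0], [40, 3.5, 0, 3.5, 0], [40, 5, 0, 5.3, 0], [40, 6.8, 0, 7.2, 0], [40, 6.8, 0, 7.2, 0]]], squeeze=20)

```text
time_s: 12.65
tcp_pos: [0.4549, -0.27, 0.0275]
orientation: [-0.0, 0.639, 0.769, 0.0]
force: [-4.2, 4.2, 10.6]
opening: 0.0489
```

```bash
python3 - <<'E'
from h import *
from rig import env
s,im,d,p=wrist(env);cv2.imwrite("pics/w9.png",im)
print(s["tcp_pos"],s["force"],s["wrist_torque"],s["opening"])
E
```

```text
[ 0.45491864 -0.27000425  0.02753796] [-4.18412634  4.21893905 10.62982596] [0.59269123 0.82024972 0.00153639] 0.048872845484400164
```

View pics/w9.png

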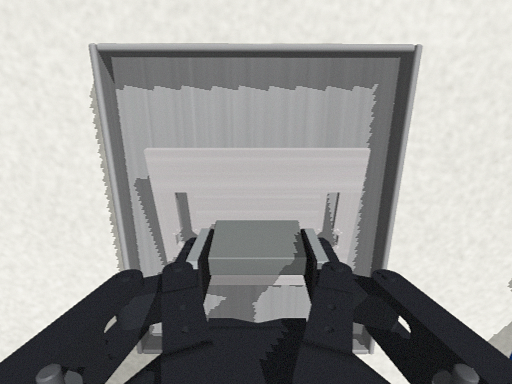

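move_arm(increments=[[[40, 1.5, 0, 2, 0], [40, 2.8, 0, 4, 0], [40, 4, 0, 6, 0], [40, 4, 0, 6, 0]]])

```text
time_s: 13.2
tcp_pos: [0.4542, -0.2656, 0.0214]
orientation: [-0.0, 0.639, 0.769, 0.001]
force: [-4.7, 4.9, 9.5]
opening: 0.0491
```

```bash
python3 - <<'E'
from h import *
from rig import env
s,im,d,p=wrist(env);cv2.imwrite("pics/w10.png",im);C=cloud(p,d)
print(s["tcp_pos"],s["force"],s["wrist_torque"],s["opening"])
for v in (155,160,170,180,190,200,210): print(v,[C[v,u].round(4).tolist() for u in (160,257,355)])
E
```

```text
[ 0.45422345 -0.26560589  0.02138742] [-4.72055163  4.94320757  9.52085955] [ 0.8029193   0.72928156 -0.0861056 ] 0.049056692182392336
155 [[0.3919, -0.2261, 0.0174], [0.4445, -0.216, 0.0187], [0.4981, -0.2063, 0.0163]]
160 [[0.3918, -0.2291, 0.0164], [0.4451, -0.2191, 0.0162], [0.4992, -0.209, 0.0157]]
170 [[0.3925, -0.2346, 0.017], [0.4462, -0.2248, 0.0159], [0.5006, -0.2145, 0.0163]]
180 [[0.3925, -0.2408, 0.0157], [0.4473, -0.2306, 0.0155], [0.5024, -0.2201, 0.016]]
190 [[0.3927, -0.2471, 0.0148], [0.4483, -0.2364, 0.0159], [0.5046, -0.2261, 0.0149]]
200 [[0.393, -0.2536, 0.0141], [0.4495, -0.2427, 0.0148], [0.5064, -0.2321, 0.0148]]
210 [[0.3937, -0.2597, 0.0145], [0.4507, -0.2492, 0.014], [0.508, -0.238, 0.0153]]
```

View pics/w10.png

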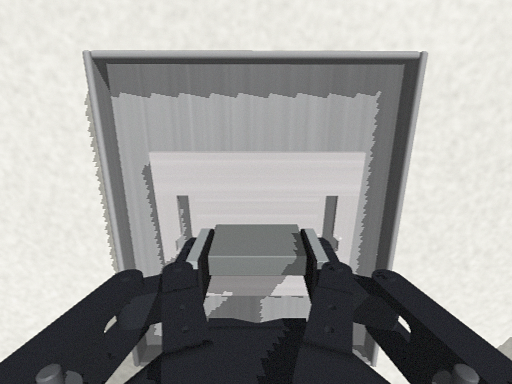

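The tilt is now about 5° (plate top z 0.014 to 0.017 over 33 mm). A few more mm to go.

move_arm(increments=[[[40, 0.8, 0, 1.5, 0], [40, 1.5, 0, 3, 0], [40, 1.7, 0, 4, 0], [40, 1.7, 0, 4, 0]]])

```text
time_s: 13.75
tcp_pos: [0.454, -0.2635, 0.0174]
orientation: [-0.001, 0.639, 0.769, 0.001]
force: [-4.0, 7.0, 10.4]
opening: 0.049
```

```bash
python3 - <<'E'
from h import *
from rig import env
s,im,d,p=wrist(env);cv2.imwrite("pics/w11.png",im);C=cloud(p,d)
print(s["tcp_pos"],s["force"],s["wrist_torque"],s["opening"])
for v in (120,162,170,180,190,200,210): print(v,[C[v,u].round(4).tolist() for u in (160,257,355)])
E
```

```text
[ 0.45401302 -0.2635152   0.01739458] [-3.96085031  7.02234524 10.41365441] [ 1.16999484  0.68291121 -0.06763284] 0.04897878563328936
120 [[0.3871, -0.2061, 0.0045], [0.4409, -0.196, 0.0042], [0.4953, -0.1857, 0.0044]]
162 [[0.3907, -0.2289, 0.0095], [0.4452, -0.2186, 0.0095], [0.5002, -0.2083, 0.0096]]
170 [[0.3909, -0.2337, 0.0089], [0.446, -0.2231, 0.0098], [0.5018, -0.2128, 0.009]]
180 [[0.3916, -0.2395, 0.0094], [0.4471, -0.2289, 0.0101], [0.5032, -0.2184, 0.0096]]
190 [[0.3919, -0.2458, 0.0088], [0.4483, -0.2353, 0.0085], [0.505, -0.2243, 0.0094]]
200 [[0.3926, -0.2518, 0.0094], [0.4494, -0.2412, 0.009], [0.5067, -0.2302, 0.0096]]
210 [[0.3929, -0.2585, 0.0085], [0.4506, -0.2472, 0.0098], [0.5084, -0.2363, 0.0098]]
```

View pics/w11.png

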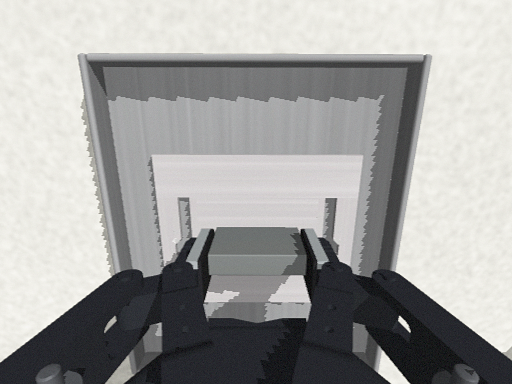

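Flat within about 1 mm: plate top z is 0.009 all over and the floor is 0.0044. One last small press and lateral relief, then I'll open slowly.

move_arm(increments=[[[40, 0.7, 0, 1, 0], [40, 0.7, 0, 1, 0], [40, 0.7, 0, 0.3, 0], [52, 0.7, 0, 0.3, 0], [64, 0.7, 0, 0.3, 0]]])

```text
time_s: 14.42
tcp_pos: [0.4538, -0.2643, 0.0168]
orientation: [0.0, 0.639, 0.769, -0.0]
force: [0.2, -0.5, -0.0]
opening: 0.0635
```

move_arm(increments=[[[66, 0, 0, 0, 0], [66, 0, 0, 0, 0]]])

```text
time_s: 14.68
tcp_pos: [0.4536, -0.2641, 0.0167]
orientation: [0.0, 0.639, 0.769, -0.0]
force: [-0.5, 0.5, 0.2]
opening: 0.0661
```

```bash
python3 - <<'E'
from h import *
from rig import env
s,im,d,p=wrist(env);cv2.imwrite("pics/w12.png",im);C=cloud(p,d)
print(s["tcp_pos"],s["force"],s["wrist_torque"],s["opening"])
for v in (120,162,180,200): print(v,[C[v,u].round(4).tolist() for u in (160,257,355)])
E
```

```text
[ 0.45363772 -0.26414154  0.01668761] [-0.47056473  0.48213458  0.2114782 ] [-0.04282498  0.00810762 -0.02897577] 0.06613940008189546
120 [[0.3873, -0.2065, 0.0052], [0.4406, -0.1966, 0.0037], [0.4943, -0.1865, 0.0054]]
162 [[0.3901, -0.2296, 0.0079], [0.4448, -0.2192, 0.009], [0.5002, -0.209, 0.0079]]
180 [[0.3912, -0.2401, 0.0087], [0.4468, -0.2298, 0.0081], [0.5026, -0.219, 0.0094]]
200 [[0.3919, -0.2528, 0.0075], [0.4491, -0.2418, 0.0083], [0.5068, -0.2312, 0.0079]]
```

View pics/w12.png

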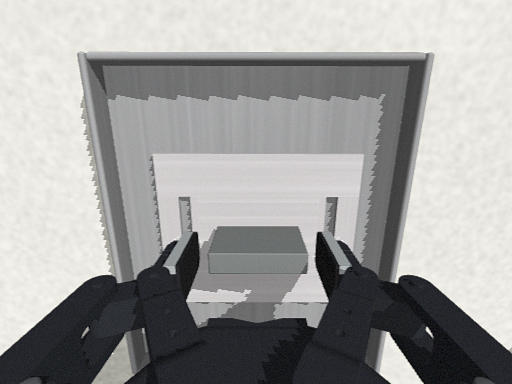

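Released. The plate is flat (top z about 0.008, which is the floor plus 4 mm), with the bar (208–307, 226–272) free of both pads. I'll withdraw straight up.

move_arm(increments=[[[66, 0, 0, -10, 0], [66, 0, 0, -40, 0], [66, 0, 0, -90, 0], [66, 0, 0, -145, 0], [66, 0, 0, -180, 0]]])

```text
time_s: 15.35
tcp_pos: [0.454, -0.2648, 0.1999]
orientation: [0.001, 0.64, 0.769, 0.001]
force: [0.1, 0.1, -0.6]
opening: 0.066
```

move_arm(increments=[[[66, 40, 0, -20, 0], [66, 90, 0, -20, 0], [66, 120, 0, -20, 0], [66, 120, 0, -20, 0]]])

```text
time_s: 15.85
tcp_pos: [0.4317, -0.1442, 0.2173]
orientation: [-0.0, 0.638, 0.77, 0.001]
force: [0.4, -0.6, -0.6]
opening: 0.0663
```

```bash
python3 - <<'E'
from h import *
from rig import env
s=env.sense();print(s["tcp_pos"],s["force"],s["qvel"].round(3))
im,d=env.get_image("top");cv2.imwrite("pics/top9.png",im);im2,_=env.get_image("scene");cv2.imwrite("pics/scene9.png",im2)
C=cloud(env.camera_params("top"),d)
m=(C[...,2]>.03)&(C[...,2]<.06)&(abs(C[...,0]-.453)<.08)&(abs(C[...,1]+.266)<.09);print(m.sum(),C[m].mean(0),np.median(C[m][:,2]))
m=(C[...,2]>.006)&(C[...,2]<.014)&(abs(C[...,0]-.453)<.075)&(abs(C[...,1]+.266)<.085);print(m.sum(),C[m].mean(0))
A=np.c_[C[m][:,:2],np.ones(m.sum())];print(np.degrees(np.linalg.lstsq(A,C[m][:,2],rcond=None)[0][:2]))
E
```

```text
[ 0.43165603 -0.14418329  0.21728931] [ 0.4112918  -0.61228037 -0.58629696] [ 0.027  0.031  0.053 -0.024 -0.001 -0.009  0.049]
27 [ 0.47241721 -0.2612461   0.0426772 ] 0.04393236507204423
836 [ 0.49580256 -0.277847    0.00905824]
[-1.42928216  0.42869791]
```

View pics/top9.png

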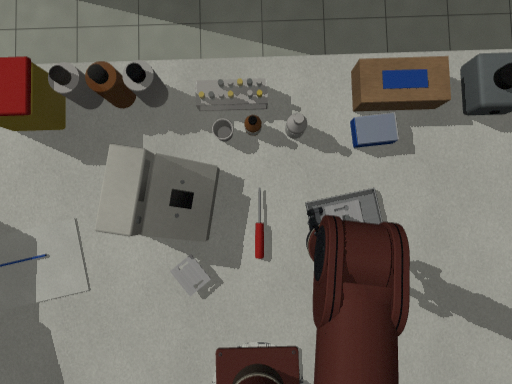

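View pics/scene9.png

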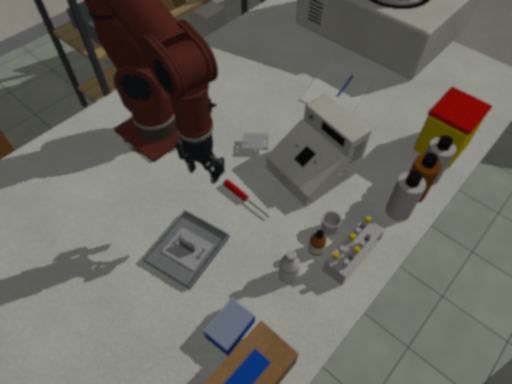

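The scene view shows the cover lying in the tray with its grip up (185,247). The module is bare, with its two studs and opening visible (top 182,199), and nothing else has moved. The arm is clear, so I'll hand in.

```bash
python3 - <<'E'
from rig import env
print(env.finish_job())
E
```

```text
the job is handed in; nothing more can be done
None
```

The cover is off the pump module and lying flat in the steel tray, roughly centred with its grip up. I handed the job in at about 16 s of the 45 s; no verdict was reported.

**How it was done:** The moves only allowed shifts and yaw, so I couldn't tilt the tool 30° as the task advised. I kept it vertical and gripped the bar on its two end faces, 50 mm apart. The cover slid up about 23 mm to the hard stop, where I read about 10 N. I backed it down and lifted square to the slope with only its weight (about 3 N) on the wrist. In the tray the low edge touched first, and I rolled the cover flat before letting go.

**Last checks:**
- **Flatness:** After release, the wrist camera read the plate top at about 8 mm all over, which is the tray floor plus the 4 mm plate.
- **Surroundings:** In the final pictures the screwdriver, bottles, cup, tip box and the small lookalike plate looked where they were at the start.
- **Robot:** The gripper was empty, and the arm was clear of everything.

**What did not go cleanly:**
- **Back-off from the stop:** My first back-off overshot to about 6.5 mm, near the end of the 3 to 7 mm window. I corrected it to about 4.6 mm after the first 2 mm of lift; the force never showed a catch.
- **Top-camera check:** The arm partly hid the tray, so that camera's final fit gave an off-centre cover and up to 1.4° of tilt. I relied on the wrist and scene views instead.

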